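# Lock up the small locker with hasp and pin

### The arm

A 7-joint arm with a two-finger parallel gripper is mounted at the origin on a cart in front of the work surface, level with it; the furniture and walls round the work are solid. World frame = base frame: x ahead of the robot, y to its left, z up, the work surface at z = 0. Lengths are in m, angles in degrees, forces in N, time in s.
With the tool pointing down it reaches from about 0.425 to 0.95 m from the base axis. Payload 4.7 kg.
Tool frame: the origin (TCP) lies midway between the tips of the shut fingers; the grasp point (between the pads) lies 19 mm behind it (manip.grip_depth is the distance from the TCP to the grasp point, in m); z points along the fingers, y is the line along which they close (so a half turn about z gives the same grasp; the last joint's range is limited). The gripper opens to 85 mm and grips with 20 to 120 N. Pads are 22 mm wide; open, the fingers measure 114 mm over their backs; the gripper's body (76 mm by 85 mm) begins 54 mm behind the grasp point. The pads swing forward as they close: fully open they stand 13 mm farther back than shut.
Start: joints at [-66.515, 26.849, -2.785, 87.806, 1.381, 65.374, -4.715], TCP at [0.287, 0.611, 0.231] pointing down, gripper open.
Joint ranges: [-148.3, 148.3], [-19.14, 114.17], [-79.39, 73.82], [5.75, 140.21], [-59.74, 239.74], [12.07, 113.84], [-152.46, 152.46]. Speed limits (degrees/s): [147.25, 147.25, 180, 180, 180, 180, 180].

### API

Orientations are given as [roll, pitch, yaw] about the fixed x, y, z axes, in that order (R = Rz(yaw) Ry(pitch) Rx(roll)).
In Python, from rig import manip gives the robot as it stands.
- The arm moves only by the tool jog_arm, never from a script. Its argument "motion" is a list of rows, each an object of numbers: "x", "y", "z": the shift along the world's x, y, z each as a share of 0.25 m, from -1 to 1; "ax", "ay", "az": the turn, a rotation vector about the world's x, y, z each as a share of pi/2 rad, from -1 to 1. In form: [{"x": .., "y": .., "z": .., "ax": .., "ay": .., "az": ..}, ...]. A call has 1 to 8 rows; each row is the pose to reach, as a shift and turn from the pose commanded when the call began; what a row does not reach only later rows make up. A row lasts 1/10 s, in which the tool goes at most 50 mm and 8.59 degrees, less where a joint would pass 70% of its speed; a pose out of reach is approached as far as the arm can. A call with a number of a shift or a turn outside -1 to 1 is refused whole. A call with a gripper value outside its range is refused whole. "jaw" is the finger opening in mm, from 0 to 85.4, set as the call begins (left out, the last holds). The fingers move at their own pace and stop on an object; the grip force is fixed at half the most. Time passes only in rows, so rows that repeat a pose let the fingers close. It gives the time, the measured TCP pose, the force, the opening and the grip force at its end, in the units of the state.
- manip.sense(): the state, without advancing time (a new reading comes with each control period).
- manip.snapshot(name): name is "scene" or "top"; returns a dict with "frame" (420x560x3 uint8, red, green, blue), "depth" (420x560 float32, m along the optical axis (not along the pixel's ray), 0 where there is no reading), "fx", "fy", "cx", "cy" (pixels), "k1" (the pictures are not rectified: a ray, as slopes to the right and down, at radius r is drawn at 1 + k1 r^2 times it, then the intrinsics apply), "rvec" (rotation vector, rad) and "tvec" (3), from world to camera coordinates, as OpenCV has them. Camera axes: x right, y down, z forward; pixel columns grow to the right and rows downward; lengths in m; the calibration is good to about 2 mm. A picture is of the moment at which its call begins.
- manip.hand_in(): hands the job in; it is judged then, once.
The state is a dict: "time": time; "joints": joint angles; "joint_velocities": joint speeds; "joint_efforts": joint torques, N m; "ee_pos": TCP position; "tool_rot": TCP orientation; "force": force on the tool from outside, world axes, zero at the start; "ft_torque": the same for the moment, N m; "finger_gap": opening from 0.0 (shut) to 1.0 (fully open); "gripper_force": force on a finger pad.
Only numpy, scipy, OpenCV 4.12 (cv2) and the standard library are available. Lean on these libraries where they do the work, as an engineer would, in place of code of your own. Each camera call takes 0.05 s, during which the arm holds its last target. There are 200 camera calls.

### The job

Lock up the small grey steel locker: push its door shut, swing the hasp flat over the staple, then take the retaining pin out of its stand and drop it down through the loop of the staple, in front of the hasp, so that it hangs upright with its collar resting on the loop. Let go of it and leave the other things on the cart where they are.

Things in the scene. Friction and masses are not known exactly. Their poses are not given: they have to be found in the camera images.
- locker: Fixed grey steel locker, 90 deep x 300 wide x 240 mm high; its top overhangs the front by 3 mm. Origin: centre of its underside; x from front to back, y to the left seen from the front, z up. Front plane at x = -45 mm. Left part of the front is a door (hinge line y = +135, free edge y = -35), the rest a fixed panel with the staple.
- door (a joint): Door of the locker, 170 wide x 218 mm high, on an upright hinge at x = -45, y = +135 mm of the locker; 0 is shut (flush with the front plane, hard stop), grows as its right edge comes towards the robot. Starts ajar, 0.1 to 0.26. Friction 0.15 N m: it stays where it is left.
- door_push (a point): A point on the door's outer face to push on, 90 mm from its hinge line, 156 mm above the surface. Clear of the hasp.
- hasp (a joint): Hasp: steel flap 110 long, 34 high, 4 mm thick on an upright hinge on the door. 0 (hard stop): folded flat over the staple, pointing to the locker's -y, outer face 6 mm before the front plane; pi/2: straight out from the door. Starts at 1.1 to 1.8. Friction 0.03 N m: stays where left. A slot 39 x 12 mm, 40 mm from the hinge, lets the staple through.
- hasp_hinge (a point): Middle of the hasp's hinge pin: 121 mm above the surface; with the door shut at x = -49, y = -30 mm of the locker.
- hasp_push (a point): Middle of the solid end part of the hasp flap, 92 mm from its hinge; push here (nearer the hinge the fingers would meet the staple, whose outer side is 58 mm from the hinge). The flap reaches 17 mm above and below it.
- staple_loop (a point): Staple: level U-shaped loop of 8 mm square dark bar on the fixed panel, 48 mm out from the front. Point: centre of the opening, level with the loop's top: x = -71, y = -70, z = 125 mm of the locker, same axes. The opening before the closed hasp is 19 mm wide along y and 6 to 40 mm out from the front plane; its axis is vertical.
- pin_stand: Fixed stand: upright square steel tube 27 mm wide, 85 mm high with a 15 mm square bore, on a foot 90 x 70 x 8 mm. Origin: centre of the underside, z up.
- pin: Loose steel pin, 0.13 to 0.25 kg, upright in the stand, collar on its rim. Origin: middle of the collar's underside, z up. Shank 12 mm thick, 75 mm down, last 12 mm tapered to 5; collar 32 mm across, 6 thick; above it a flat D grip, 24 mm wide along x, 10 thick along y, 6 to 48 mm above the origin. Pinch it across y; the tool may lean in the pin's x-z plane, top towards -x.
- ball_valve_big: Bystander: fixed large brass ball valve with yellow lever, 83 x 217 x 121 mm, origin under its middle.
- elbow: Bystander: fixed brass elbow fitting, 69 x 69 x 50 mm, origin under its middle.
- tee: Bystander: loose brass tee fitting, 56 x 66 x 45 mm, origin under its middle.
- wrench: Bystander: loose flat steel wrench, 41 x 210 x 9 mm, origin under its middle.
There are look-alikes about, which are no part of the job. Of the things that look like the pin, the largest one is meant.

How it is judged (in metres and radians):
On the way:
1. the door is shut and the hasp lies flat over the staple, the pin not yet in the loop (value of joint door below 0.05 rad and value of joint hasp below 0.12 rad and not (horizontal distance between pin and staple_loop below 0.016 m and z of pin in the frame of staple_loop between -0.006 and 0.008 m and angle between pin's own z axis and vertical below 0.2 rad)), for 0.2 s.
At the end, for the whole second after the job is handed in: The door is shut (under 0.05 rad), the hasp lies over the staple (under 0.12 rad), and the pin hangs at rest, released and upright (within 0.2 rad), through the loop: its collar's underside within -6 to +8 mm of the loop's top and 16 mm of the centre of the opening (value of joint door below 0.05 rad and value of joint hasp below 0.12 rad and horizontal distance between pin and staple_loop below 0.016 m and z of pin in the frame of staple_loop between -0.006 and 0.008 m and angle between pin's own z axis and vertical below 0.2 rad and linear speed of pin below 0.02 m/s and contact force between the fingers and pin below 0.05 N); the robot touches nothing.
It fails at once if the brass tee is pushed more than 30 mm from its place (distance of tee from where it was at the start of the episode above 0.03 m).
It fails at once if the wrench is pushed more than 30 mm from its place (distance of wrench from where it was at the start of the episode above 0.03 m).
It also fails if it takes over 69 s, if anything falls off the work surface, if the arm or the gripper's body presses on something with over 40 N, if the wrist force passes 120 N, or if a joint passes its speed limit or range.

## Working session

There is one attempt and no reset: what is moved stays moved. The work goes in short steps, Python scripts to look and compute and a tool call to move; the robot and the scene stay as the last step left them, time stands still between calls to the robot, and variables do not carry over. Pictures are saved under pics/ and viewed, at most 12 in all, crops included, and the job is handed in when it is done.

Besides the shell and the picture viewer there is one more tool, called after "Call:" as name(argument=value, ...) on one line, values as JSON. jog_arm: Moves the arm, as the interface text tells. Its arguments: {"type":"object","properties":{"motion":{"type":"array","items":{"type":"object","properties":{"x":{"type":"number"},"y":{"type":"number"},"z":{"type":"number"},"ax":{"type":"number"},"ay":{"type":"number"},"az":{"type":"number"}}}},"jaw":{"type":"number"}},"required":["motion"]}

```bash
mkdir -p pics; cat > h.py <<'E'
import numpy as np, cv2
from rig import manip
def snap(n):
    s=manip.snapshot(n); s['R']=cv2.Rodrigues(np.array(s['rvec'],float))[0]; s['t']=np.array(s['tvec'],float).ravel(); return s
def cloud(s):
    "world point of every pixel (nan without depth)"
    h,w=s['depth'].shape; u,v=np.meshgrid(np.arange(w),np.arange(h))
    xd=(u-s['cx'])/s['fx']; yd=(v-s['cy'])/s['fy']; x,y=xd.copy(),yd.copy()
    for _ in range(15):
        f=1+s['k1']*(x*x+y*y); x,y=xd/f,yd/f
    d=np.where(s['depth']>0,s['depth'],np.nan)
    return (np.stack([x*d,y*d,d],-1)-s['t'])@s['R']
def save(n,im,k=1):
    cv2.imwrite('pics/'+n,cv2.resize(im[:,:,::-1],None,fx=k,fy=k,interpolation=cv2.INTER_CUBIC))
E
python3 - <<'E'
from h import *
for n in('scene','top'):
    s=snap(n); save(n+'0.png',s['frame'],1.4); np.save(n+'0.npy',cloud(s)); 
    print(n,s['fx'],s['k1'],-s['R'].T@s['t'],s['R'][2])
print(manip.sense())
E
```

```text
scene 441.86525502144906 0.005660169405173608 [-0.27200019  0.48520934  0.60822278] [ 0.72971219 -0.51180773 -0.45340155]
top 444.21909603576466 -0.035843293069515385 [ 0.26730464 -0.03678983  1.43508452] [ 0.17963682  0.01580793 -0.98360598]
{'time': 0.1, 'joints': array([-66.51519022,  26.89445465,  -2.78356934,  87.86584229,
         1.3806533 ,  65.37566973,  -4.71429713]), 'joint_velocities': array([ 0.06118054, -0.10931831, -0.10015622, -0.2156636 ,  0.05074999,
       -0.03626317, -0.02599353]), 'joint_efforts': array([ 1.70310054e-04, -5.11514604e+01, -4.72791831e-02, -2.38389337e+01,
        1.07790899e-02,  4.37272363e-03, -2.24424434e-05]), 'ee_pos': array([0.28654147, 0.61058938, 0.23035316]), 'tool_rot': array([-1.79897641e+02,  3.72093604e-03,  1.54861408e+02]), 'force': array([ 0.84131507, -0.16332819,  0.98299207]), 'ft_torque': array([ 0.03011396, -0.00463086, -0.0257481 ]), 'gripper_force': 0.0, 'finger_gap': 1.0014883329928588}
```

View pics/scene0.png

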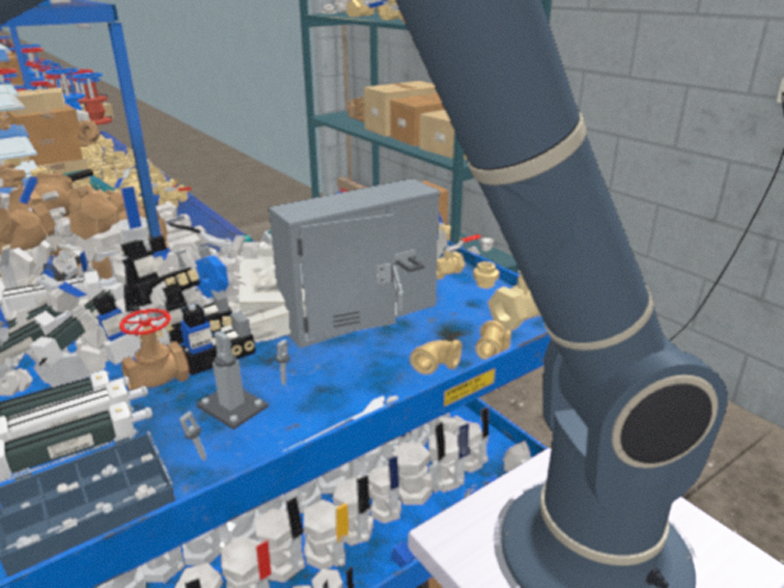

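View pics/top0.png

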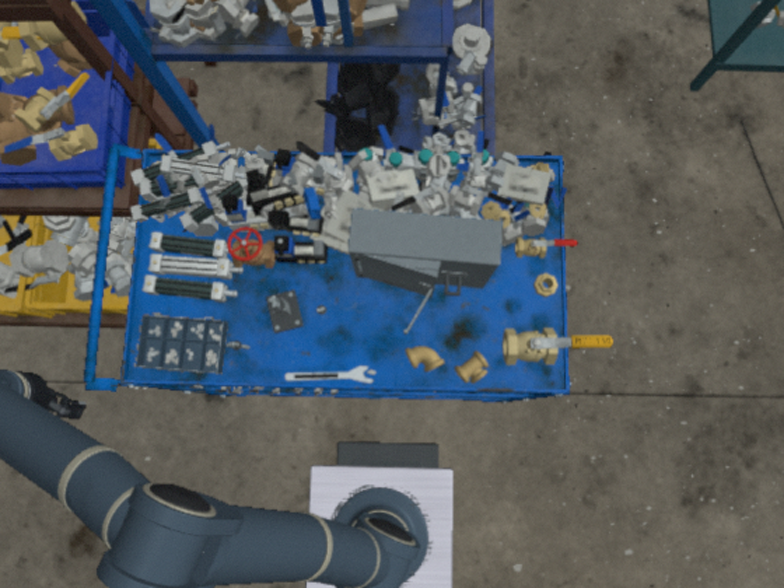

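Scene picture (1.4× scale): the locker is at (355,260) with its door ajar, the staple at (410,265) and the hasp at (398,290) sticking out. Three things could be the pin:
- the one upright in the stand at (228,350), which is the largest
- a small one at (283,350)
- a small one at (190,430)

In the top picture the stand is at (284,310), the wrench at (330,376), the elbow at (425,357) and the tee at (472,367). I choose the pin in the stand and will check it in a close crop.

```bash
cat > m.py <<'E'
from h import *
st,ss=snap('top'),snap('scene'); T,S=cloud(st),cloud(ss)
def pts(C,lo,hi): 
    m=np.all((C>lo)&(C<hi),-1); return C[m]
# locker top
P=pts(T,[.3,-.4,.225],[.8,.3,.26])
print('top z',np.median(P[:,2]),len(P))
r=cv2.minAreaRect((P[:,:2]*1000).astype(np.float32)); print('locker rect',r, cv2.boxPoints(r))
# stand
c=T[int(310/1.4),int(284/1.4)]; print('stand approx',c)
lo=np.array([c[0]-.09,c[1]-.09,0]);hi=np.array([c[0]+.09,c[1]+.09,.2])
for n,C,s in(('top',T,st),('scene',S,ss)):
    for a,b in((.004,.02),(.02,.075),(.078,.087),(.0875,.095),(.097,.14)):
        q=pts(C,[lo[0],lo[1],a],[hi[0],hi[1],b])
        if a<.01:
            m=np.all((C>[lo[0],lo[1],a])&(C<[hi[0],hi[1],b]),-1); 
            q=C[m&(s['frame'].max(-1)<110)&(s['frame'][...,2]<s['frame'][...,0]+25.)]
        if len(q)>4: print(n,a,len(q),q.mean(0).round(4),q.max(0).round(4),'rect',[np.round(x,1) for x in cv2.minAreaRect((q[:,:2]*1000).astype(np.float32))])
save('crop_pin.png',ss['frame'][210:340,110:240],4.5)
save('crop_lock.png',ss['frame'][125:250,190:330],5)
for n in('pin',):pass
# staple / hasp points
for a,b in((.10,.145),):
    q=pts(T,[.3,-.3,a],[.62,.05,b]); print('top hasp/staple',len(q)); np.save('hs.npy',q)
E
python3 m.py
```

```text
top z 0.24144048531928922 3629
locker rect ((602.1058959960938, -78.49461364746094), (301.866943359375, 126.36109161376953), 85.8043441772461) [[ 528.052    -224.40114 ]
 [ 654.07446  -233.64604 ]
 [ 676.1598     67.41191 ]
 [ 550.1373     76.656815]]
stand approx [0.48887421 0.22443197 0.09152795]
top 0.004 321 [0.4955 0.2337 0.0088] [0.5469 0.2782 0.0188] rect [array([499.3, 238.2]), array([86.7, 67.5]), np.float64(14.7)]
top 0.02 69 [0.4915 0.2033 0.0504] [0.5128 0.2453 0.0745] rect [array([496.5, 189.7]), array([110.5,  30.6]), np.float64(88.6)]
top 0.078 21 [0.4906 0.1933 0.0838] [0.512  0.2509 0.0868] rect [array([496. , 193.1]), array([116.,  29.]), np.float64(87.8)]
top 0.0875 41 [0.4956 0.2308 0.0908] [0.5141 0.2525 0.0941] rect [array([482.4, 199.9]), array([108.6,  30.3]), np.float64(67.4)]
top 0.097 44 [0.497  0.2353 0.1239] [0.5098 0.2421 0.1385] rect [array([497.9, 236.6]), array([24.7, 10. ]), np.float64(13.6)]
scene 0.004 461 [0.4834 0.2427 0.0084] [0.537  0.2802 0.0118] rect [array([496.7, 237.7]), array([89.7, 68.2]), np.float64(15.5)]
scene 0.02 473 [0.4872 0.2214 0.0485] [0.5092 0.2534 0.075 ] rect [array([486.5, 193.9]), array([124.7,  33.8]), np.float64(77.8)]
scene 0.078 64 [0.4898 0.2378 0.0826] [0.5092 0.2534 0.0869] rect [array([476.3, 198.2]), array([124.2,  23.7]), np.float64(69.0)]
scene 0.0875 83 [0.493  0.2395 0.0913] [0.5105 0.2526 0.095 ] rect [array([494.5, 237.2]), array([31.2, 28.6]), np.float64(79.5)]
scene 0.097 177 [0.4956 0.2376 0.1175] [0.5104 0.2443 0.1353] rect [array([498. , 237.3]), array([27.3, 11.1]), np.float64(18.0)]
top hasp/staple 690
```

View pics/crop_pin.png

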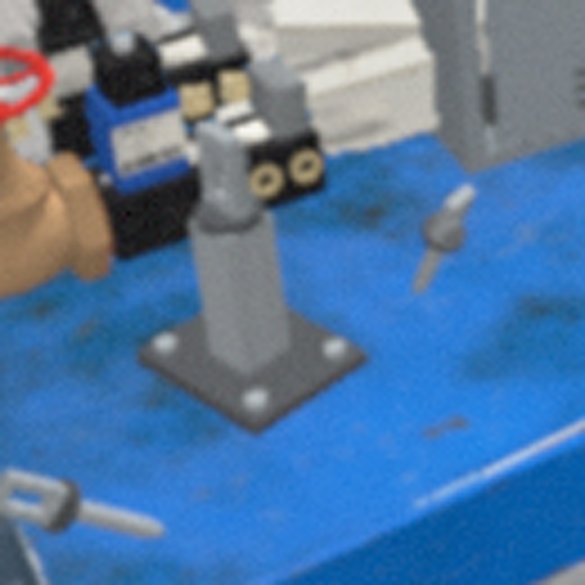

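View pics/crop_lock.png

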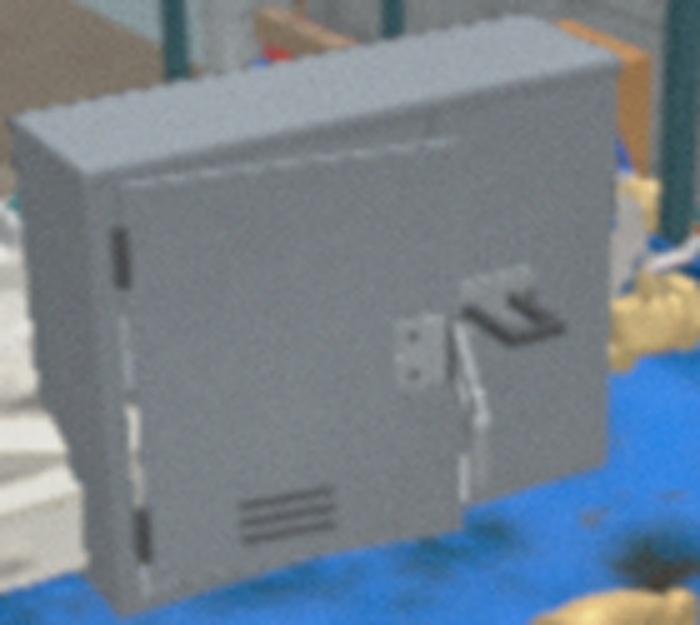

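The crops confirm the choice: in crop_pin the large pin stands in the tube at (225,175), and the two others, at (440,230) and (70,505), are small. In crop_lock the staple is at (515,320) and the hasp at (470,380). Next I'll refine the locker, staple and hasp measurements.

```bash
cat > m2.py <<'E'
from h import *
import scipy.ndimage as nd
def pts(C,lo,hi): return C[np.all((C>lo)&(C<hi),-1)]
st,ss=snap('top'),snap('scene'); T,S=cloud(st),cloud(ss)
for n,C in(('top',T),('scene',S)):
    P=pts(C,[.4,-.3,.2345],[.75,.15,.25]); 
    if n=='top': P=P[P[:,2]>.236]
    r=cv2.minAreaRect((P[:,:2]*1000).astype(np.float32)); print(n,len(P),P[:,2].mean().round(4),r,cv2.boxPoints(r).round(0).tolist())
    for w in np.array_split(np.arange(-210,60,10),1)[0]:
        pass
    b=[(y,np.percentile(P[abs(P[:,1]*1000-y)<5,0],3)) for y in range(-215,65,10) if (abs(P[:,1]*1000-y)<5).sum()>8]
    print('front edge fit',np.polyfit(*np.array(b).T,1) if len(b)>3 else b)
# front panel plane from scene: fixed panel right part
yaw=np.radians(-4.2)
A=np.array([[np.cos(yaw),np.sin(yaw)],[-np.sin(yaw),np.cos(yaw)]])
q=pts(S,[.4,-.3,.03],[.7,.1,.22]); l=q[:,:2]@A.T
for a in range(-240,80,15):
    s=(abs(l[:,1]*1000-a)<7.5)
    if s.sum()>5: print(a,s.sum(),np.median(l[s,0]).round(4),end=' | ')
print()
for n,C in(('top',T),('scene',S)):
    q=pts(C,[.35,-.3,.095],[.60,.05,.145]); l=q[:,:2]@A.T
    for xb in np.arange(.40,.58,.008):
        s=abs(l[:,0]-xb)<.004
        if s.sum(): 
            h,e=np.histogram(l[s,1],np.arange(-.22,.04,.01)); print(n,xb.round(3),q[s,2].max().round(3),' '.join('%d:%d'%(round(1000*a+5),c) for a,c in zip(e,h) if c))
for n,C in(('top',T),('scene',S)):
    g=pts(C,[.47,.2,.099],[.53,.28,.15]); c=g[:,:2].mean(0); w,v=np.linalg.eigh(np.cov(g[:,:2].T)); print('grip',c,np.degrees(np.arctan2(*v[::-1,1])),g[:,2].max())
E
python3 m2.py
```

```text
top 3449 0.2416 ((617.7913818359375, -79.85234069824219), (301.5873718261719, 93.96665954589844), 86.0710220336914) [[561.0, -227.0], [654.0, -234.0], [675.0, 67.0], [581.0, 74.0]]
front edge fit [6.94402386e-05 5.79113382e-01]
scene 1836 0.242 ((616.73828125, -80.20223999023438), (304.7251281738281, 98.20532989501953), 85.00252532958984) [[555.0, -228.0], [652.0, -236.0], [679.0, 67.0], [581.0, 76.0]]
front edge fit [7.03004689e-05 5.76426697e-01]
-240 178 0.4523 | -180 279 0.5799 | -165 291 0.5798 | -150 280 0.5798 | -135 268 0.5796 | -120 343 0.5791 | -105 301 0.5794 | -90 204 0.5786 | -75 32 0.661 | -60 389 0.5451 | -45 450 0.5478 | -30 464 0.5514 | -15 484 0.5543 | 0 425 0.5581 | 15 421 0.5612 | 30 431 0.5644 | 45 428 0.5675 | 60 450 0.5708 | 75 461 0.574 | 
top 0.44 0.14 -15:8
top 0.448 0.139 -25:1 -15:5
top 0.456 0.14 -25:6 -15:1
top 0.464 0.139 -25:4
top 0.472 0.142 -35:3 -25:3
top 0.48 0.139 -35:5 -25:1
top 0.488 0.141 -35:6
top 0.496 0.138 -45:3 -35:1
top 0.504 0.139 -45:6
top 0.512 0.142 -55:1 -45:4
top 0.52 0.139 -55:6 -45:1
top 0.528 0.14 -125:1 -115:2 -105:4 -55:5
top 0
[... 649 characters left out ...]
38 -45:7
scene 0.512 0.14 -45:7
scene 0.52 0.139 -55:5 -45:6
scene 0.528 0.139 -115:5 -105:2 -95:4 -85:1 -55:5
scene 0.536 0.139 -125:2 -115:7 -105:10 -95:10 -85:4 -65:1 -55:15
scene 0.544 0.144 -125:2 -115:2 -95:2 -85:5 -65:10 -55:62 -45:44 -35:23
scene 0.552 0.144 -125:1 -115:7 -95:4 -85:3 -55:6 -45:17 -35:54 -25:64 -15:57 -5:20 5:1
scene 0.56 0.145 -125:2 -115:6 -95:4 -85:4 -25:3 -15:17 -5:53 5:69 15:67 25:49
scene 0.568 0.145 -115:9 -95:4 -85:5 15:2 25:31
scene 0.576 0.145 -185:16 -175:27 -165:25 -155:30 -145:18 -135:28 -125:25 -115:35 -105:29 -95:34 -85:8
grip [0.49676675 0.23540756] -167.1136207147898 0.13827747170305926
grip [0.49539985 0.23752347] -159.451955367794 0.1350376376137986
```

Call:
jog_arm(jaw=0, motion=[{"x": 0.2,"y": -1,"z": 0.15,"az": 0.233},{"x": 0.2,"y": -1,"z": 0.15,"az": 0.233},{"x": 0.2,"y": -1,"z": 0.15,"az": 0.233},{"x": 0.2,"y": -1,"z": 0.15,"az": 0.233},{"x": 0.2,"y": -1,"z": 0.15,"az": 0.233},{"x": 0.2,"y": -1,"z": 0.15,"az": 0.233},{"x": 0.2,"y": -1,"z": 0.15,"az": 0.233},{"x": 0.2,"y": -1,"z": 0.15,"az": 0.233}])

```text
invalid input
```

Call:
jog_arm(jaw=0, motion=[{"x": 0.2,"y": -0.98,"z": 0.15,"ax": 0,"ay": 0,"az": 0.233},{"x": 0.2,"y": -0.98,"z": 0.15,"ax": 0,"ay": 0,"az": 0.233},{"x": 0.2,"y": -0.98,"z": 0.15,"ax": 0,"ay": 0,"az": 0.233},{"x": 0.2,"y": -0.98,"z": 0.15,"ax": 0,"ay": 0,"az": 0.233},{"x": 0.2,"y": -0.98,"z": 0.15,"ax": 0,"ay": 0,"az": 0.233},{"x": 0.2,"y": -0.98,"z": 0.15,"ax": 0,"ay": 0,"az": 0.233},{"x": 0.2,"y": -0.98,"z": 0.15,"ax": 0,"ay": 0,"az": 0.233},{"x": 0.2,"y": -0.98,"z": 0.15,"ax": 0,"ay": 0,"az": 0.233}])

```text
time: 1.1
ee_pos: [0.3362, 0.3674, 0.2689]
tool_rot: [179.9, -0.0, 175.9]
force: [0.0, 0.1, -0.7]
finger_gap: -0.002
gripper_force: 0.0
```

Call:
jog_arm(motion=[{"x": 0.2,"y": -0.98,"z": 0,"ax": 0,"ay": 0,"az": 0},{"x": 0.2,"y": -0.98,"z": 0,"ax": 0,"ay": 0,"az": 0},{"x": 0.2,"y": -0.98,"z": 0,"ax": -0.031,"ay": -0.444,"az": 0},{"x": 0.2,"y": -0.98,"z": 0,"ax": -0.031,"ay": -0.444,"az": 0},{"x": 0.2,"y": -0.98,"z": 0,"ax": -0.031,"ay": -0.444,"az": 0},{"x": 0.2,"y": -0.98,"z": 0,"ax": -0.031,"ay": -0.444,"az": 0},{"x": 0.2,"y": -0.98,"z": 0,"ax": -0.031,"ay": -0.444,"az": 0},{"x": 0.2,"y": -0.98,"z": 0,"ax": -0.031,"ay": -0.444,"az": 0}])

```text
time: 1.9
ee_pos: [0.3859, 0.125, 0.2697]
tool_rot: [179.9, 40.3, 176.3]
force: [-0.6, -0.0, -0.1]
finger_gap: 0.0
gripper_force: 0.0
```

Call:
jog_arm(motion=[{"x": 0.2,"y": -0.3,"z": -0.2,"ax": 0,"ay": 0,"az": 0},{"x": 0.336,"y": -0.58,"z": -0.44,"ax": 0,"ay": 0,"az": 0},{"x": 0.336,"y": -0.58,"z": -0.44,"ax": 0,"ay": 0,"az": 0},{"x": 0.336,"y": -0.58,"z": -0.44,"ax": 0,"ay": 0,"az": 0},{"x": 0.336,"y": -0.58,"z": -0.44,"ax": 0,"ay": 0,"az": 0},{"x": 0.336,"y": -0.58,"z": -0.44,"ax": 0,"ay": 0,"az": 0}])

```text
time: 2.5
ee_pos: [0.4347, 0.0616, 0.2293]
tool_rot: [-179.2, 39.2, 175.7]
force: [-0.0, -1.3, 0.7]
finger_gap: -0.004
gripper_force: 0.0
```

Call:
jog_arm(motion=[{"x": 0.08,"y": 0,"z": 0,"ax": 0,"ay": 0,"az": 0},{"x": 0.16,"y": 0,"z": 0,"ax": 0,"ay": 0,"az": 0},{"x": 0.22,"y": 0,"z": 0,"ax": 0,"ay": 0,"az": 0},{"x": 0.27,"y": 0,"z": 0,"ax": 0,"ay": 0,"az": 0},{"x": 0.32,"y": 0,"z": 0,"ax": 0,"ay": 0,"az": 0},{"x": 0.36,"y": 0,"z": 0,"ax": 0,"ay": 0,"az": 0}])

```text
time: 3.1
ee_pos: [0.5244, 0.0651, 0.229]
tool_rot: [-179.4, 39.0, 176.0]
force: [-0.7, -0.5, -0.1]
finger_gap: 0.003
gripper_force: 0.0
```

```bash
python3 -c "
from rig import manip
s=manip.sense(); print(s['joints'].round(1),s['joint_velocities'].round(1),s['ee_pos'],s['tool_rot'])"
```

```text
[ 42.6   6.  -64.7 131.1  67.   22.9   7.3] [ -9.3  17.4   3.5  -9.7  18.2  14.  -11.4] [0.52442315 0.06509366 0.22896883] [-179.41686523   39.02730505  175.95253395]
```

Call:
jog_arm(motion=[{"x": -0.04,"y": -0.12,"z": 0,"ax": 0,"ay": 0,"az": 0},{"x": -0.08,"y": -0.24,"z": 0,"ax": 0,"ay": 0,"az": 0},{"x": -0.08,"y": -0.34,"z": -0.05,"ax": 0,"ay": 0,"az": 0},{"x": -0.08,"y": -0.34,"z": -0.15,"ax": 0,"ay": 0,"az": 0},{"x": -0.08,"y": -0.34,"z": -0.28,"ax": 0,"ay": 0,"az": 0},{"x": -0.08,"y": -0.34,"z": -0.28,"ax": 0,"ay": 0,"az": 0}])

```text
time: 3.7
ee_pos: [0.5026, -0.0254, 0.167]
tool_rot: [-179.0, 38.8, 175.6]
force: [1.0, -0.4, 0.7]
finger_gap: -0.0
gripper_force: 0.0
```

```bash
python3 -c "
from h import *
s=manip.sense(); print(s['joints'].round(1),s['joint_velocities'].round(1),s['ee_pos'],s['tool_rot'])
save('s1.png',snap('scene')['frame'],1.2)"
```

```text
[ 51.5  12.1 -62.2 138.3 100.1  18.7 -15.2] [ -38.    38.2   19.1   12.9  124.7   34.1 -119.2] [ 0.50259049 -0.02535456  0.16697007] [-178.95110822   38.76547819  175.62562479]
```

View pics/s1.png

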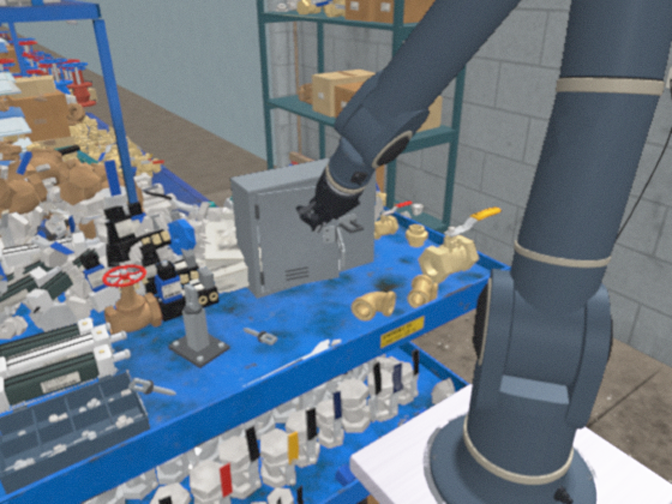

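The arm holds the lean, with its fingertips in front of the door at (310,215) and the hasp beside it. Now I'll push the door.

Call:
jog_arm(motion=[{"x": 0.06,"y": 0,"z": -0.02,"ax": 0,"ay": 0,"az": 0},{"x": 0.12,"y": 0,"z": -0.02,"ax": 0,"ay": 0,"az": 0},{"x": 0.17,"y": 0,"z": -0.02,"ax": 0,"ay": 0,"az": 0},{"x": 0.21,"y": 0,"z": -0.02,"ax": 0,"ay": 0,"az": 0},{"x": 0.24,"y": 0,"z": -0.02,"ax": 0,"ay": 0,"az": 0},{"x": 0.26,"y": 0,"z": -0.02,"ax": 0,"ay": 0,"az": 0},{"x": 0.27,"y": 0,"z": -0.02,"ax": 0,"ay": 0,"az": 0},{"x": 0.27,"y": 0,"z": -0.02,"ax": 0,"ay": 0,"az": 0}])

```text
time: 4.55
ee_pos: [0.5692, -0.0241, 0.1622]
tool_rot: [-178.8, 38.7, 175.9]
force: [0.6, 0.1, 0.0]
finger_gap: 0.001
gripper_force: 0.0
```

```bash
cat > j.py <<'E'
from rig import manip
s=manip.sense(); print(s['joints'].round(1),s['joint_velocities'].round(1),s['ee_pos'].round(4),s['tool_rot'].round(1),s['force'].round(1))
E
python3 j.py
```

```text
[ 45.3  20.5 -58.8 131.2  96.5  24.7  -8.2] [ 0.2 -0.3 -0.4  0.3  0.3 -0.4 -0.3] [ 0.5692 -0.0241  0.1622] [-178.8   38.7  175.9] [0.6 0.1 0. ]
```

Call:
jog_arm(motion=[{"x": 0.01,"y": 0,"z": 0,"ax": 0,"ay": 0,"az": 0},{"x": 0.02,"y": 0,"z": 0,"ax": 0,"ay": 0,"az": 0},{"x": 0.02,"y": 0,"z": 0,"ax": 0,"ay": 0,"az": 0}])

```text
time: 4.85
ee_pos: [0.5726, -0.0241, 0.1612]
tool_rot: [-178.8, 38.5, 175.9]
force: [-7.9, -0.6, 4.0]
finger_gap: -0.001
gripper_force: 3.9
```

Call:
jog_arm(motion=[{"x": 0.008,"y": 0,"z": 0,"ax": 0,"ay": 0,"az": 0},{"x": 0.012,"y": 0,"z": 0,"ax": 0,"ay": 0,"az": 0},{"x": 0.012,"y": 0,"z": 0,"ax": 0,"ay": 0,"az": 0}])

```text
time: 5.15
ee_pos: [0.5728, -0.0239, 0.1601]
tool_rot: [-178.6, 38.4, 176.0]
force: [-24.7, 0.2, 17.2]
finger_gap: 0.003
gripper_force: 12.4
```

Call:
jog_arm(motion=[{"x": -0.12,"y": 0.02,"z": 0.04,"ax": 0,"ay": 0,"az": 0},{"x": -0.24,"y": 0.04,"z": 0.04,"ax": 0,"ay": 0,"az": 0},{"x": -0.36,"y": 0.06,"z": 0.04,"ax": 0.008,"ay": 0.11,"az": 0},{"x": -0.44,"y": 0.06,"z": 0.04,"ax": 0.015,"ay": 0.21,"az": 0},{"x": -0.48,"y": 0.06,"z": 0.04,"ax": 0.015,"ay": 0.21,"az": 0},{"x": -0.48,"y": 0.06,"z": 0.04,"ax": 0.015,"ay": 0.21,"az": 0}])

```text
time: 5.75
ee_pos: [0.4649, -0.0166, 0.1712]
tool_rot: [-177.2, 24.3, 175.7]
force: [-0.2, 0.1, -0.1]
finger_gap: -0.0
gripper_force: 0.0
```

```bash
python3 j.py; cat > m3.py <<'E'
from h import *
y=np.radians(-4.1); A=np.array([[np.cos(y),np.sin(y)],[-np.sin(y),np.cos(y)]])
for n in('top','scene'):
    C=cloud(snap(n)); q=C[np.all((C>[.35,-.32,.10])&(C<[.60,.06,.15]),-1)]; l=q[:,:2]@A.T
    for xb in np.arange(.40,.60,.01):
        s=abs(l[:,0]-xb)<.005
        if s.sum():
            h,e=np.histogram(l[s,1],np.arange(-.25,.06,.01)); print(n,xb.round(3),q[s,2].max().round(3),' '.join('%d:%d'%(round(1000*a+5),c) for a,c in zip(e,h) if c))
E
python3 m3.py
```

```text
[ 58.8  10.9 -71.1 132.3  44.3  27.5  38.3] [  34.8   11.1  -38.2  -22.2 -124.5   46.9  124.4] [ 0.4649 -0.0166  0.1712] [-177.2   24.3  175.7] [-0.2  0.1 -0.1]
top 0.44 0.106 
top 0.45 0.116 
top 0.46 0.103 
top 0.47 0.14 -45:7 -35:5
top 0.48 0.139 -45:5
top 0.49 0.138 -55:1 -45:4
top 0.5 0.14 -55:2 -45:3
top 0.51 0.141 -55:5
top 0.52 0.139 -55:4
top 0.53 0.139 -125:1 -115:6 -105:8 -95:4 -55:4
top 0.54 0.136 -125:6 -115:5 -105:4 -95:8 -65:2 -55:3
top 0.55 0.142 -125:6 -115:3 -95:9 -85:1 -65:3 -55:3
top 0.56 0.148 -125:3 -115:6 -95:6 -85:3 -65:5
top 0.57 0.142 -125:4 -115:6 -95:6 -85:2 -65:9
top 0.58 0.15 -185:4 -175:13 -165:13 -155:10 -145:15 -135:10 -125:12 -115:12 -105:13 -95:13 -85:11 -75:11 -65:10 -55:16 -45:11 -35:15 -25:12 -15:13 -5:11 5:13 15:12 25:12 35:15 45:11
top 0.59 0.127 -75:2
scene 0.44 0.113 
scene 0.45 0.111 
scene 0.46 0.101 
scene 0.47 0.14 -45:22 -35:32
scene 0.48 0.14 -45:7
scene 0.49 0.141 -45:23
scene 0.5 0.14 -55:1 -45:17
scene 0.51 0.14 -55:9 -45:10
scene 0.52 0.139 -55:17
scene 0.53 0.141 -125:2 -115:10 -105:9 -95:9 -85:1 -55:17
scene 0.54 0.14 -125:3 -115:4 -105:4 -95:6 -85:6 -65:2 -55:18
scene 0.55 0.139 -125:3 -115:7 -95:4 -85:5 -65:10 -55:7
scene 0.56 0.139 -125:1 -115:7 -95:4 -85:5 -65:13 -55:2
scene 0.57 0.138 -155:1 -145:1 -135:1 -125:3 -115:6 -95:8 -85:9 -75:2 -65:8 -15:1 35:1
scene 0.58 0.15 -185:30 -175:50 -165:50 -155:50 -145:46 -135:34 -125:40 -115:38 -105:29 -95:21 -85:23 -65:4 -45:1 -35:18 -25:44 -15:59 -5:59 5:66 15:66 25:60 35:66 45:70
scene 0.59 0.134 -185:1
```

Call:
jog_arm(motion=[{"x": 0.05,"y": -0.06,"z": -0.06,"ax": 0,"ay": 0,"az": 0},{"x": 0.092,"y": -0.12,"z": -0.12,"ax": 0,"ay": 0,"az": 0},{"x": 0.092,"y": -0.12,"z": -0.18,"ax": 0,"ay": 0,"az": 0},{"x": 0.092,"y": -0.12,"z": -0.224,"ax": 0,"ay": 0,"az": 0},{"x": 0.092,"y": -0.12,"z": -0.224,"ax": 0,"ay": 0,"az": 0},{"x": 0.092,"y": -0.12,"z": -0.224,"ax": 0,"ay": 0,"az": 0}])

```text
time: 6.45
ee_pos: [0.4897, -0.0465, 0.1153]
tool_rot: [-177.3, 24.5, 175.6]
force: [0.4, 0.9, 0.4]
finger_gap: 0.003
gripper_force: 0.0
```

```bash
python3 j.py
```

```text
[ 46.   18.9 -55.8 133.2  65.5  24.4  21.6] [ 1.1 -0.7 -1.  -0.6 -0.9  0.2  0.7] [ 0.4897 -0.0465  0.1153] [-177.3   24.5  175.6] [0.4 0.9 0.4]
```

Call:
jog_arm(motion=[{"x": -0.024,"y": -0.09,"z": 0,"ax": 0,"ay": 0,"az": 0},{"x": -0.04,"y": -0.18,"z": 0,"ax": 0,"ay": 0,"az": 0},{"x": -0.05,"y": -0.28,"z": 0,"ax": 0,"ay": 0,"az": 0},{"x": -0.03,"y": -0.36,"z": 0,"ax": -0.003,"ay": -0.04,"az": 0},{"x": 0,"y": -0.43,"z": 0,"ax": -0.006,"ay": -0.09,"az": 0},{"x": 0.03,"y": -0.48,"z": 0,"ax": -0.009,"ay": -0.13,"az": 0},{"x": 0.06,"y": -0.53,"z": 0,"ax": -0.012,"ay": -0.17,"az": 0},{"x": 0.08,"y": -0.55,"z": 0,"ax": -0.012,"ay": -0.17,"az": 0}])

```text
time: 7.25
ee_pos: [0.5043, -0.1796, 0.1138]
tool_rot: [-176.7, 38.0, 176.0]
force: [-0.6, -0.2, -1.3]
finger_gap: 0.001
gripper_force: 0.2
```

```bash
python3 j.py
```

```text
[ 69.1  26.1 -59.7 136.5 122.3  18.7 -13.2] [ 58.6  45.3 -51.    0.7 124.8  32.7 -84.1] [ 0.5043 -0.1796  0.1138] [-176.7   38.   176. ] [-0.6 -0.2 -1.3]
```

Call:
jog_arm(motion=[{"x": 0.0,"y": -0.02,"z": 0,"ax": 0,"ay": 0,"az": 0},{"x": 0.05,"y": -0.04,"z": 0,"ax": 0,"ay": 0,"az": 0},{"x": 0.1,"y": -0.048,"z": 0,"ax": 0,"ay": 0,"az": 0},{"x": 0.14,"y": -0.055,"z": 0,"ax": 0,"ay": 0,"az": 0},{"x": 0.17,"y": -0.056,"z": 0,"ax": 0,"ay": 0,"az": 0},{"x": 0.18,"y": -0.056,"z": 0,"ax": 0,"ay": 0,"az": 0},{"x": 0.18,"y": -0.056,"z": 0,"ax": 0,"ay": 0,"az": 0}])

```text
time: 7.95
ee_pos: [0.5486, -0.1935, 0.1123]
tool_rot: [-176.8, 37.8, 175.8]
force: [0.3, -0.6, -0.3]
finger_gap: -0.001
gripper_force: 0.0
```

```bash
python3 j.py
```

```text
[ 62.6  27.7 -53.5 131.1 116.7  17.2  -7.4] [ 0.8  0.1 -0.4  0.9  0.5  0.1 -0.2] [ 0.5486 -0.1935  0.1123] [-176.8   37.8  175.8] [ 0.3 -0.6 -0.3]
```

Call:
jog_arm(motion=[{"x": 0.012,"y": 0,"z": 0,"ax": 0,"ay": 0,"az": 0},{"x": 0.022,"y": 0,"z": 0,"ax": 0,"ay": 0,"az": 0},{"x": 0.03,"y": 0,"z": 0,"ax": 0,"ay": 0,"az": 0},{"x": 0.03,"y": 0,"z": 0,"ax": 0,"ay": 0,"az": 0}])

```text
time: 8.35
ee_pos: [0.5544, -0.194, 0.1112]
tool_rot: [-176.8, 37.6, 175.7]
force: [-6.8, -0.2, 4.1]
finger_gap: -0.001
gripper_force: 3.2
```

Call:
jog_arm(motion=[{"x": -0.08,"y": 0,"z": 0,"ax": 0,"ay": 0,"az": 0},{"x": -0.16,"y": 0,"z": 0.06,"ax": 0,"ay": 0,"az": 0},{"x": -0.2,"y": 0.1,"z": 0.2,"ax": 0,"ay": 0,"az": 0},{"x": -0.2,"y": 0.2,"z": 0.4,"ax": 0,"ay": 0,"az": 0},{"x": -0.2,"y": 0.4,"z": 0.6,"ax": 0,"ay": 0,"az": 0},{"x": -0.2,"y": 0.6,"z": 0.6,"ax": 0,"ay": 0,"az": 0},{"x": -0.2,"y": 0.8,"z": 0.6,"ax": 0,"ay": 0,"az": 0},{"x": -0.2,"y": 0.8,"z": 0.6,"ax": 0,"ay": 0,"az": 0}])

```text
time: 9.15
ee_pos: [0.5068, -0.0763, 0.2308]
tool_rot: [-176.7, 37.5, 175.8]
force: [-0.3, -0.0, 0.3]
finger_gap: 0.002
gripper_force: 0.0
```

```bash
python3 j.py; python3 m3.py | awk '$2>=0.55 || /^top 0.47/'
```

```text
[ 80.6   3.9 -79.1 132.1  40.5  12.4  50.3] [ -10.5  -40.    -2.7   -3.2 -124.6   -2.6   88.9] [ 0.5068 -0.0763  0.2308] [-176.7   37.5  175.8] [-0.3 -0.   0.3]
top 0.55 0.127 -125:6 -115:3 -95:7 -85:2
top 0.56 0.128 -125:3 -115:6 -95:6 -85:3
top 0.57 0.141 -175:7 -165:12 -155:12 -145:11 -135:10 -125:12 -115:15 -105:9 -95:11 -85:13 -75:9 -65:10
top 0.58 0.15 -185:4 -175:9 -165:6 -155:9 -145:7 -135:6 -125:7 -115:8 -105:7 -95:9 -85:9 -75:6 -65:9 -55:16 -45:11 -35:14 -25:14 -15:12 -5:13 5:15 15:12 25:12 35:14 45:13
top 0.59 0.122 -75:1
scene 0.55 0.128 -125:2 -115:8 -95:6 -85:5
scene 0.56 0.126 -125:2 -115:4 -95:7 -85:2
scene 0.57 0.146 -175:31 -165:27 -155:30 -145:26 -135:21 -125:25 -115:25 -105:16 -95:24 -85:34 -75:35 -65:37 -55:4 -45:1 -35:3 -25:1 5:2 25:1
scene 0.58 0.15 -185:22 -175:17 -165:23 -155:25 -145:22 -135:20 -125:17 -115:27 -105:19 -95:30 -85:24 -75:21 -65:40 -55:52 -45:59 -35:62 -25:64 -15:59 -5:63 5:62 15:62 25:61 35:66 45:68
scene 0.59 0.132 5:1
```

The hasp is flat at lx≈0.57 across its full length and the door is shut. J3 and J6 are near their limits, so I'll reduce the lean to about 28° on the way to the pin.

Call:
jog_arm(jaw=50, motion=[{"x": 0,"y": 0.1,"z": 0,"ax": 0.004,"ay": 0.06,"az": 0},{"x": 0,"y": 0.25,"z": 0,"ax": 0.008,"ay": 0.105,"az": 0},{"x": 0,"y": 0.4,"z": 0,"ax": 0.008,"ay": 0.105,"az": 0},{"x": 0,"y": 0.55,"z": 0,"ax": 0.008,"ay": 0.105,"az": 0},{"x": 0,"y": 0.7,"z": 0,"ax": 0.008,"ay": 0.105,"az": 0},{"x": 0,"y": 0.7,"z": 0,"ax": 0.008,"ay": 0.105,"az": 0}])

```text
time: 9.85
ee_pos: [0.5066, 0.1047, 0.2306]
tool_rot: [-176.9, 28.1, 176.4]
force: [-0.5, 1.3, 0.2]
finger_gap: 0.581
gripper_force: 0.0
```

```bash
python3 j.py
```

```text
[ 40.2  10.7 -70.8 123.9  47.   38.7  23.1] [ 6.4 -0.9  2.2  1.4 -1.4  0.6  4.6] [0.5066 0.1047 0.2306] [-176.9   28.1  176.4] [-0.5  1.3  0.2]
```

```bash
cat > go.py <<'E'
import sys,numpy as np
from scipy.spatial.transform import Rotation as Ro
from rig import manip
# usage: go.py x y z yaw lean -> shares from the sensed pose
x,y,z,yaw,lean=map(float,sys.argv[1:])
s=manip.sense()
cur=Ro.from_euler('xyz',s['tool_rot'],degrees=True)
tgt=Ro.from_euler('z',yaw,degrees=True)*Ro.from_euler('y',-lean,degrees=True)*Ro.from_matrix(np.diag([-1,1,-1.]))
v=(tgt*cur.inv()).as_rotvec()/(np.pi/2)
print('pos',((np.array([x,y,z])-s['ee_pos'])/.25).round(3),'rot',v.round(4),'tool z',tgt.as_matrix()[:,2].round(3),'tool y',tgt.as_matrix()[:,1].round(3))
E
python3 go.py .469 .2297 .1815 15 28
```

```text
pos [-0.15   0.5   -0.196] rot [0.0302 0.0043 0.2233] tool z [ 0.453  0.122 -0.883] tool y [-0.259  0.966 -0.   ]
```

Call:
jog_arm(motion=[{"x": -0.05,"y": 0.17,"z": 0,"ax": 0.01,"ay": 0.001,"az": 0.07},{"x": -0.1,"y": 0.34,"z": 0,"ax": 0.02,"ay": 0.003,"az": 0.14},{"x": -0.15,"y": 0.5,"z": -0.1,"ax": 0.03,"ay": 0.004,"az": 0.223},{"x": -0.15,"y": 0.5,"z": -0.196,"ax": 0.03,"ay": 0.004,"az": 0.223},{"x": -0.15,"y": 0.5,"z": -0.196,"ax": 0.03,"ay": 0.004,"az": 0.223},{"x": -0.15,"y": 0.5,"z": -0.196,"ax": 0.03,"ay": 0.004,"az": 0.223},{"x": -0.15,"y": 0.5,"z": -0.196,"ax": 0.03,"ay": 0.004,"az": 0.223}])

```text
time: 10.55
ee_pos: [0.4702, 0.2217, 0.1821]
tool_rot: [-179.8, 28.0, -165.8]
force: [0.4, 0.6, 0.3]
finger_gap: 0.588
gripper_force: 0.0
```

```bash
python3 j.py; python3 go.py .5053 .2394 .101 15 28
python3 - <<'E'
from h import *
for n in('top','scene'):
    C=cloud(snap(n)); g=C[np.all((C>[.47,.2,.0995])&(C<[.53,.28,.137]),-1)]
    if len(g)>5: print(n,len(g),[np.round(x,1) for x in cv2.minAreaRect((g[:,:2]*1000).astype(np.float32))],g[:,2].max())
s=snap('scene'); save('s2.png',s['frame'][130:330,60:330],2.5)
E
```

```text
[ 24.9  16.2 -68.  127.9  57.4  31.8  18.7] [ 0.4 -0.6 -0.2 -0.3  0.1 -0.  -0.4] [0.4702 0.2217 0.1821] [-179.8   28.  -165.8] [0.4 0.6 0.3]
pos [ 0.14   0.071 -0.324] rot [0.0022 0.0006 0.0098] tool z [ 0.453  0.122 -0.883] tool y [-0.259  0.966 -0.   ]
top 39 [array([498.2, 236.5]), array([24.4,  9.3]), np.float64(16.4)] 0.13661923176290142
scene 162 [array([497.8, 236.1]), array([25.6, 12.1]), np.float64(16.7)] 0.13519537251307845
```

View pics/s2.png

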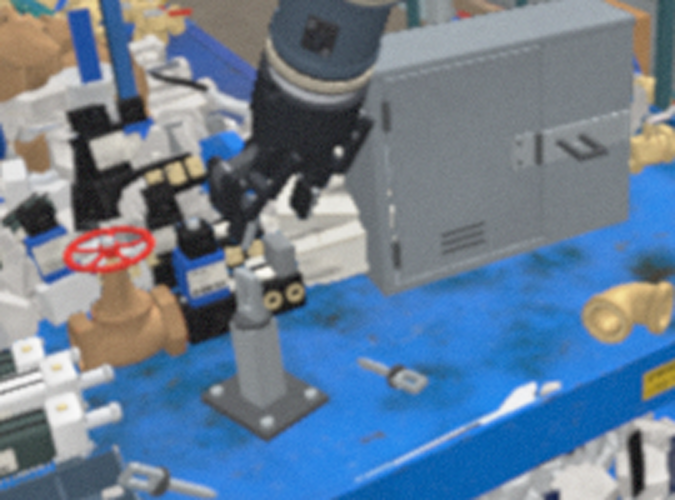

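The hasp lies flat over the staple at (580,150). The pin is still upright at (250,300), between the open fingers above it. Approaching.

Call:
jog_arm(motion=[{"x": 0.0,"y": 0.03,"z": 0,"ax": 0.002,"ay": 0,"az": 0.01},{"x": 0.05,"y": 0.045,"z": -0.1,"ax": 0.002,"ay": 0,"az": 0.01},{"x": 0.1,"y": 0.06,"z": -0.22,"ax": 0.002,"ay": 0,"az": 0.01},{"x": 0.14,"y": 0.068,"z": -0.324,"ax": 0.002,"ay": 0,"az": 0.01},{"x": 0.14,"y": 0.068,"z": -0.324,"ax": 0.002,"ay": 0,"az": 0.01},{"x": 0.14,"y": 0.068,"z": -0.324,"ax": 0.002,"ay": 0,"az": 0.01}])

```text
time: 11.3
ee_pos: [0.5037, 0.2399, 0.1004]
tool_rot: [180.0, 27.9, -164.8]
force: [-0.0, -0.3, 0.9]
finger_gap: 0.587
gripper_force: 0.0
```

```bash
python3 j.py; python3 go.py .5053 .2385 .101 15 28
```

```text
[  9.8  27.1 -53.9 128.   80.6  31.4  -1.4] [ 1.2 -1.9 -1.6 -0.3  0.   0.  -0.2] [0.5037 0.2399 0.1004] [ 180.    27.9 -164.8] [-0.  -0.3  0.9]
pos [ 0.006 -0.006  0.003] rot [ 0.0001 -0.0009 -0.0021] tool z [ 0.453  0.122 -0.883] tool y [-0.259  0.966 -0.   ]
```

Within 2 mm. Close.

Call:
jog_arm(jaw=0, motion=[{"x": 0,"y": 0,"z": 0,"ax": 0,"ay": 0,"az": 0},{"x": 0,"y": 0,"z": 0,"ax": 0,"ay": 0,"az": 0},{"x": 0,"y": 0,"z": 0,"ax": 0,"ay": 0,"az": 0},{"x": 0,"y": 0,"z": 0,"ax": 0,"ay": 0,"az": 0},{"x": 0,"y": 0,"z": 0,"ax": 0,"ay": 0,"az": 0},{"x": 0,"y": 0,"z": 0,"ax": 0,"ay": 0,"az": 0}])

```text
time: 11.9
ee_pos: [0.5046, 0.2389, 0.1014]
tool_rot: [-179.9, 28.1, -164.9]
force: [-2.3, -2.5, 8.6]
finger_gap: 0.104
gripper_force: 59.8
```

Call:
jog_arm(motion=[{"x": 0,"y": 0,"z": 0.06,"ax": 0,"ay": 0,"az": 0},{"x": 0,"y": 0,"z": 0.16,"ax": 0,"ay": 0,"az": 0},{"x": 0,"y": 0,"z": 0.27,"ax": 0,"ay": 0,"az": 0},{"x": 0,"y": 0,"z": 0.38,"ax": 0,"ay": 0,"az": 0},{"x": 0,"y": 0,"z": 0.48,"ax": 0,"ay": 0,"az": 0},{"x": 0,"y": 0,"z": 0.52,"ax": 0,"ay": 0,"az": 0},{"x": 0,"y": 0,"z": 0.52,"ax": 0,"ay": 0,"az": 0}])

```text
time: 12.6
ee_pos: [0.5046, 0.2392, 0.2317]
tool_rot: [-179.9, 28.1, -164.9]
force: [-0.4, 0.0, -1.9]
finger_gap: 0.105
gripper_force: 59.0
```

```bash
python3 j.py; python3 go.py .49 .02 .245 -4.1 28
python3 - <<'E'
from h import *
s=snap('scene'); save('s3.png',s['frame'][100:300,60:300],2.5)
E
```

```text
[ 27.5  16.1 -70.6 120.5  48.   36.4  31. ] [-1.8  1.5  2.5  2.2  1.5 -0.2 -1.6] [0.5046 0.2392 0.2317] [-179.9   28.1 -164.9] [-0.4  0.  -1.9]
pos [-0.058 -0.877  0.053] rot [ 0.0006  0.0013 -0.2129] tool z [ 0.468 -0.034 -0.883] tool y [0.071 0.997 0.   ]
```

View pics/s3.png

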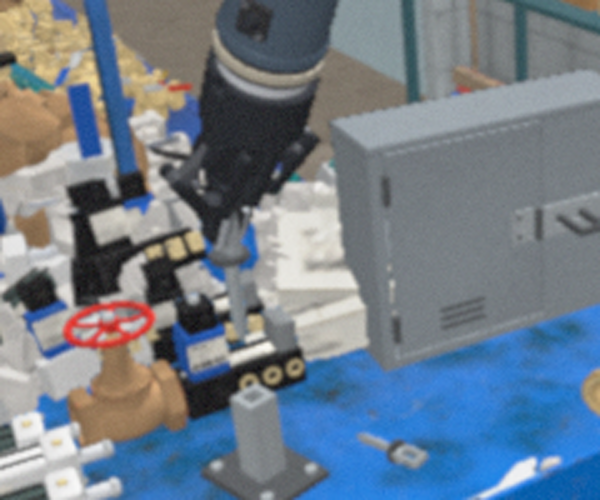

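The pin hangs upright from the fingers at (232,290) and the stand at (255,395) is empty. Now I'll carry it across.

Call:
jog_arm(motion=[{"x": -0.03,"y": -0.1,"z": 0.03,"ax": 0,"ay": 0,"az": -0.03},{"x": -0.058,"y": -0.22,"z": 0.053,"ax": 0,"ay": 0,"az": -0.06},{"x": -0.058,"y": -0.36,"z": 0.053,"ax": 0,"ay": 0,"az": -0.1},{"x": -0.058,"y": -0.5,"z": 0.053,"ax": 0,"ay": 0,"az": -0.14},{"x": -0.058,"y": -0.64,"z": 0.053,"ax": 0,"ay": 0,"az": -0.18},{"x": -0.058,"y": -0.78,"z": 0.053,"ax": 0,"ay": 0,"az": -0.213},{"x": -0.058,"y": -0.877,"z": 0.053,"ax": 0,"ay": 0,"az": -0.213},{"x": -0.058,"y": -0.877,"z": 0.053,"ax": 0,"ay": 0,"az": -0.213}])

```text
time: 13.45
ee_pos: [0.488, 0.0156, 0.2418]
tool_rot: [-179.9, 27.8, 175.6]
force: [0.0, 0.2, -1.7]
finger_gap: 0.104
gripper_force: 59.2
```

```bash
python3 j.py; python3 go.py .5 -.1442 .247 -4.1 28
```

```text
[ 66.3  -0.8 -74.  127.   11.5  26.5  68.6] [-2.7  0.8 -3.5 -0.8  2.9 -0.  -5.6] [0.488  0.0156 0.2418] [-179.9   27.8  175.6] [ 0.   0.2 -1.7]
pos [ 0.048 -0.639  0.021] rot [ 0.0012 -0.0027  0.0042] tool z [ 0.468 -0.034 -0.883] tool y [0.071 0.997 0.   ]
```

Call:
jog_arm(motion=[{"x": 0.02,"y": -0.1,"z": 0.02,"ax": 0,"ay": 0,"az": 0.004},{"x": 0.04,"y": -0.2,"z": 0.02,"ax": 0,"ay": 0,"az": 0.004},{"x": 0.05,"y": -0.3,"z": 0.02,"ax": 0,"ay": 0,"az": 0.004},{"x": 0.05,"y": -0.4,"z": 0.02,"ax": 0,"ay": 0,"az": 0.004},{"x": 0.05,"y": -0.5,"z": 0.02,"ax": 0,"ay": 0,"az": 0.004},{"x": 0.05,"y": -0.6,"z": 0.02,"ax": 0,"ay": 0,"az": 0.004},{"x": 0.05,"y": -0.639,"z": 0.02,"ax": 0,"ay": 0,"az": 0.004},{"x": 0.05,"y": -0.639,"z": 0.02,"ax": 0,"ay": 0,"az": 0.004}])

```text
time: 14.25
ee_pos: [0.5017, -0.1402, 0.2475]
tool_rot: [179.9, 27.9, 176.2]
force: [-0.1, -0.0, -1.5]
finger_gap: 0.109
gripper_force: 59.1
```

```bash
python3 j.py; python3 go.py .535 -.1442 .247 -4.1 28
```

```text
[ 77.8   5.6 -65.7 123.1   1.1  27.   98.9] [-1.1 -1.3 -2.2  0.5 -0.7  0.  -0.6] [ 0.5017 -0.1402  0.2475] [179.9  27.9 176.2] [-0.1 -0.  -1.5]
pos [ 0.133 -0.016 -0.002] rot [-0.0008 -0.0014 -0.0038] tool z [ 0.468 -0.034 -0.883] tool y [0.071 0.997 0.   ]
```

```bash
cat > m4.py <<'E'
from h import *
y=np.radians(-4.1); A=np.array([[np.cos(y),np.sin(y)],[-np.sin(y),np.cos(y)]])
e=manip.sense()['ee_pos']; o=e-[.007,-.0005,.0164]; print('tcp',e.round(4),'pin expected',o.round(4),'l',(A@o[:2]).round(4))
for n in('scene','top'):
    for k in range(3):
        C=cloud(snap(n)) if k==0 else C
        a,b=((-.07,-.045),(-.045,-.02),(-.002,.008))[k]
        g=C[np.all((C>o+[-.03,-.03,a])&(C<o+[.03,.03,b]),-1)]
        if len(g)>4: l=g[:,:2]@A.T; print(n,'shank low/high/collar'.split('/')[k],len(g),'l mid',((l.min(0)+l.max(0))/2).round(4),'span',np.ptp(l,0).round(4))
    g=C[np.all((C>[.5,-.2,.112])&(C<[.575,-.09,.132]),-1)]; l=g[:,:2]@A.T; s=(l[:,0]>.526)&(l[:,0]<.566)
    l=l[s]; g=g[s]; h=l[(l[:,0]>.542)]; m=h[:,1].mean()
    L,Rr=h[h[:,1]>m,1],h[h[:,1]<m,1]
    print(n,'staple bars ly',np.median(L).round(4),np.median(Rr).round(4),'front edge lx',np.percentile(l[:,0],2).round(4),'z',np.median(g[:,2]).round(4))
    if n=='scene': 
        s=snap(n); save('s4.png',s['frame'][110:260,200:360],4)
E
python3 m4.py
```

```text
tcp [ 0.5017 -0.1402  0.2475] pin expected [ 0.4947 -0.1397  0.2311] l [ 0.5034 -0.1039]
scene shank low 38 l mid [ 0.5028 -0.102 ] span [0.0122 0.0097]
scene high 47 l mid [ 0.4999 -0.1028] span [0.0095 0.0121]
scene collar 55 l mid [ 0.5036 -0.1022] span [0.032  0.0297]
scene staple bars ly -0.0907 -0.1169 front edge lx 0.5298 z 0.1246
top staple bars ly -0.0931 -0.12 front edge lx 0.5412 z 0.1238
```

View pics/s4.png

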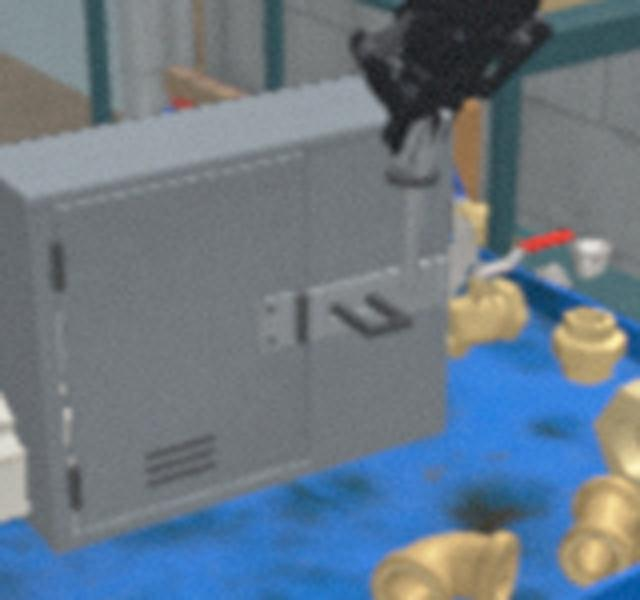

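The pin hangs upright at (412,230), left of and above the staple loop at (375,315). Moving above the loop.

Call:
jog_arm(motion=[{"x": 0.05,"y": -0.005,"z": 0,"ax": 0,"ay": 0,"az": -0.003},{"x": 0.1,"y": -0.01,"z": 0,"ax": 0,"ay": 0,"az": -0.003},{"x": 0.15,"y": -0.015,"z": 0,"ax": 0,"ay": 0,"az": -0.003},{"x": 0.191,"y": -0.02,"z": 0,"ax": 0,"ay": 0,"az": -0.003},{"x": 0.191,"y": -0.02,"z": 0,"ax": 0,"ay": 0,"az": -0.003},{"x": 0.191,"y": -0.02,"z": 0,"ax": 0,"ay": 0,"az": -0.003}])

```text
time: 15.0
ee_pos: [0.5496, -0.1433, 0.2481]
tool_rot: [-180.0, 27.9, 176.2]
force: [0.1, 0.9, -2.0]
finger_gap: 0.11
gripper_force: 59.1
```

```bash
python3 j.py; python3 m4.py
```

```text
[ 65.7  11.4 -58.5 118.4  14.4  28.3  85.2] [ 1.1 -0.4 -0.1  0.6 -0.1  0.1 -0. ] [ 0.5496 -0.1433  0.2481] [-180.    27.9  176.2] [ 0.1  0.9 -2. ]
tcp [ 0.5496 -0.1433  0.2481] pin expected [ 0.5426 -0.1428  0.2317] l [ 0.5514 -0.1036]
scene shank low 142 l mid [ 0.5633 -0.1022] span [0.0381 0.0587]
scene high 156 l mid [ 0.5629 -0.1018] span [0.0377 0.0596]
scene collar 84 l mid [ 0.5578 -0.0955] span [0.0454 0.0461]
scene staple bars ly -0.09 -0.1169 front edge lx 0.5303 z 0.1243
top shank low 12 l mid [ 0.5788 -0.1026] span [0.0014 0.0553]
top high 35 l mid [ 0.579  -0.1029] span [0.0024 0.0574]
top collar 21 l mid [ 0.5787 -0.1022] span [0.007  0.0557]m4.py:11: RuntimeWarning: Mean of empty slice.
  l=l[s]; g=g[s]; h=l[(l[:,0]>.542)]; m=h[:,1].mean()
  ret = ret.dtype.type(ret / rcount)
  return _methods._mean(a, axis=axis, dtype=dtype,
Traceback (most recent call last):
  File "m4.py", line 13, in <module>
    print(n,'staple bars ly',np.median(L).round(4),np.median(Rr).round(4),'front edge lx',np.percentile(l[:,0],2).round(4),'z',np.median(g[:,2]).round(4))
                                                                                          ~~~~~~~~~~~~~^^^^^^^^^^
IndexError: index -1 is out of bounds for axis 0 with size 0
```

View pics/s4.png

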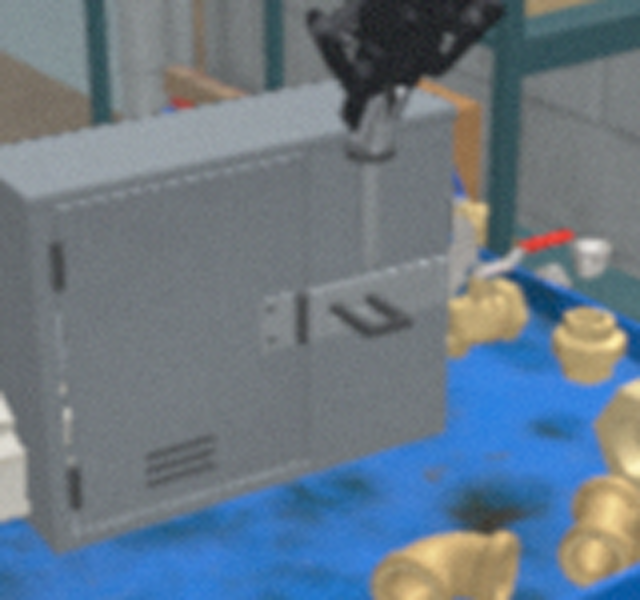

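The pin at (371,210) is right above the loop opening at (372,317). Descending, first until the tip is in.

Call:
jog_arm(motion=[{"x": 0,"y": -0.004,"z": -0.05,"ax": 0,"ay": 0,"az": 0},{"x": 0,"y": -0.004,"z": -0.1,"ax": 0,"ay": 0,"az": 0},{"x": 0,"y": -0.004,"z": -0.14,"ax": 0,"ay": 0,"az": 0},{"x": 0,"y": -0.004,"z": -0.18,"ax": 0,"ay": 0,"az": 0},{"x": 0,"y": -0.004,"z": -0.18,"ax": 0,"ay": 0,"az": 0}])

```text
time: 15.65
ee_pos: [0.5484, -0.1458, 0.2019]
tool_rot: [-180.0, 27.8, 176.0]
force: [0.0, -0.9, -1.5]
finger_gap: 0.106
gripper_force: 59.1
```

```bash
python3 j.py; python3 -c "
from h import *
save('s5.png',snap('scene')['frame'][140:240,240:340],6)"
```

```text
[ 58.9  14.6 -52.1 121.6  22.1  22.8  78.1] [ 0.8 -0.8 -1.4 -1.5 -1.1  0.3  1.1] [ 0.5484 -0.1458  0.2019] [-180.    27.8  176. ] [ 0.  -0.9 -1.5]
```

View pics/s5.png

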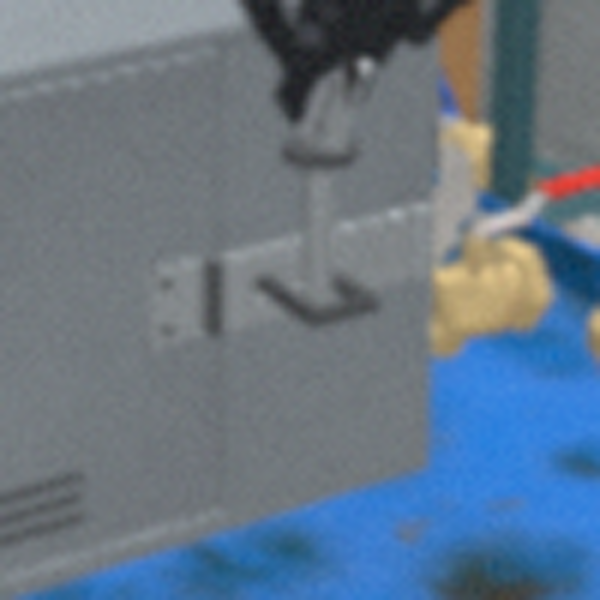

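The tip at (318,300) is inside the loop with no contact. Continuing down.

Call:
jog_arm(motion=[{"x": 0.004,"y": 0.006,"z": -0.04,"ax": 0,"ay": 0,"az": 0},{"x": 0.004,"y": 0.006,"z": -0.09,"ax": 0,"ay": 0,"az": 0},{"x": 0.004,"y": 0.006,"z": -0.14,"ax": 0,"ay": 0,"az": 0},{"x": 0.004,"y": 0.006,"z": -0.18,"ax": 0,"ay": 0,"az": 0},{"x": 0.004,"y": 0.006,"z": -0.21,"ax": 0,"ay": 0,"az": 0},{"x": 0.004,"y": 0.006,"z": -0.21,"ax": 0,"ay": 0,"az": 0}])

```text
time: 16.3
ee_pos: [0.5505, -0.1444, 0.1504]
tool_rot: [-180.0, 27.9, 176.1]
force: [-0.5, -0.0, -2.2]
finger_gap: 0.106
gripper_force: 59.2
```

```bash
python3 j.py
```

```text
[ 48.6  17.8 -41.7 124.8  32.3  15.9  68.1] [ 0.9 -0.6 -1.3 -0.9 -0.9  0.3  1.1] [ 0.5505 -0.1444  0.1504] [-180.    27.9  176.1] [-0.5 -0.  -2.2]
```

Call:
jog_arm(motion=[{"x": 0,"y": 0,"z": -0.015,"ax": 0,"ay": 0,"az": 0},{"x": 0,"y": 0,"z": -0.027,"ax": 0,"ay": 0,"az": 0},{"x": 0,"y": 0,"z": -0.034,"ax": 0,"ay": 0,"az": 0},{"x": 0,"y": 0,"z": -0.034,"ax": 0,"ay": 0,"az": 0}])

```text
time: 16.7
ee_pos: [0.5508, -0.1444, 0.1422]
tool_rot: [-180.0, 27.9, 176.1]
force: [0.0, -0.4, -1.7]
finger_gap: 0.106
gripper_force: 59.2
```

```bash
python3 j.py
```

```text
[ 47.   18.4 -40.  125.3  34.3  14.7  66. ] [ 0.1 -0.2 -0.3 -0.2 -0.4  0.1  0.3] [ 0.5508 -0.1444  0.1422] [-180.    27.9  176.1] [ 0.  -0.4 -1.7]
```

Call:
jog_arm(jaw=36, motion=[{"x": 0,"y": 0,"z": 0,"ax": 0,"ay": 0,"az": 0},{"x": 0,"y": 0,"z": 0,"ax": 0,"ay": 0,"az": 0},{"x": 0,"y": 0,"z": 0,"ax": 0,"ay": 0,"az": 0},{"x": 0,"y": 0,"z": 0,"ax": 0,"ay": 0,"az": 0},{"x": 0,"y": 0,"z": 0,"ax": 0,"ay": 0,"az": 0}])

```text
time: 17.2
ee_pos: [0.5509, -0.1443, 0.1425]
tool_rot: [-180.0, 28.0, 176.1]
force: [-0.4, 0.1, 0.0]
finger_gap: 0.421
gripper_force: 0.0
```

Call:
jog_arm(motion=[{"x": -0.04,"y": 0,"z": 0.06,"ax": 0,"ay": 0,"az": 0},{"x": -0.09,"y": 0.004,"z": 0.14,"ax": 0,"ay": 0,"az": 0},{"x": -0.15,"y": 0.008,"z": 0.24,"ax": 0,"ay": 0,"az": 0},{"x": -0.2,"y": 0.012,"z": 0.34,"ax": 0,"ay": 0,"az": 0},{"x": -0.25,"y": 0.016,"z": 0.42,"ax": 0,"ay": 0,"az": 0},{"x": -0.25,"y": 0.016,"z": 0.42,"ax": 0,"ay": 0,"az": 0},{"x": -0.25,"y": 0.016,"z": 0.42,"ax": 0,"ay": 0,"az": 0}])

```text
time: 17.9
ee_pos: [0.4879, -0.1419, 0.2473]
tool_rot: [-179.8, 28.0, 175.9]
force: [-0.0, -0.6, -0.2]
finger_gap: 0.423
gripper_force: 0.0
```

```bash
python3 j.py; python3 - <<'E'
from h import *
y=np.radians(-4.1); A=np.array([[np.cos(y),np.sin(y)],[-np.sin(y),np.cos(y)]])
s=snap('scene'); save('s6.png',s['frame'][140:240,240:340],6)
C=cloud(s)
for a,b in((.05,.11),(.122,.134),(.14,.17),(.165,.19)):
    g=C[np.all((C>[.5,-.19,a])&(C<[.60,-.10,b]),-1)]; l=g[:,:2]@A.T; k=(l[:,0]<.5695)&(l[:,0]>.52); l=l[k]
    if len(l): print(a,len(l),((l.min(0)+l.max(0))/2).round(4),np.ptp(l,0).round(4),g[k,2].max().round(4))
E
```

```text
[ 88.3   4.7 -74.6 124.4  -0.7  26.8 101.3] [-5.3  1.7  2.1  0.5  0.6 -0.1 -0.4] [ 0.4879 -0.1419  0.2473] [-179.8   28.   175.9] [-0.  -0.6 -0.2]
0.05 90 [ 0.5516 -0.1012] [0.0151 0.0116] 0.1093
0.122 99 [ 0.5485 -0.1052] [0.041  0.0364] 0.1338
0.14 83 [ 0.551  -0.1026] [0.0253 0.0119] 0.17
0.165 38 [ 0.5523 -0.1023] [0.0251 0.0123] 0.1747
```

View pics/s6.png

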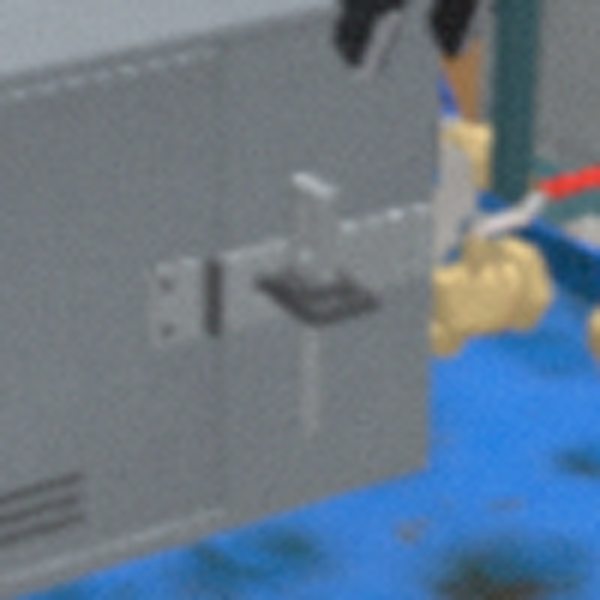

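The pin hangs upright through the loop, with its collar on it at (318,290) and its shank below at (312,390). The gripper is clear. Handing in.

```bash
python3 -c "
from rig import manip
print(manip.hand_in())"
```

```text
the job is handed in; nothing more can be done
None
```

The job is handed in: the door is shut, the hasp lies flat over the staple, and the pin hangs upright and released in the loop with the arm clear; the hand-in returned no verdict.

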